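# Return the stain stick and bring the knobbed jar to the front

### The job

On the laundry counter, pick up the stain-remover stick and lower it upright into the empty steel cup on the carousel, right down to the bottom, and let go of it. Then turn the carousel until the jar with the knob on its lid stands at the front, in line with the black tongue of the stand that sticks out from under the disc, and finish while holding the carousel still there (gripper on the carousel, its jars or the knob; do not let go). Leave the other things on the counter where they are and do not knock the stick over.

Things in the scene. Friction and masses are not known exactly. Their poses are not given: they have to be found in the camera images.
- stand: fixed black round foot of the carousel, 190 mm across, 14 mm high. Origin on the turning axis at counter height, z up. Its -x axis is the front: a flat black tongue 30 mm wide, 10 mm high, reaches out that way to 185 mm from the axis, with an upturned end (8 mm thick, 32 mm high). Place and yaw (up to 0.5 rad either way) vary; at yaw 0 it points to the robot.
- front_tip (a point): top middle of the tongue's upturned end, 181 mm from the turning axis, 32 mm above the counter
- carousel: brown wooden disc, 240 mm across, 12 mm thick, turning endlessly either way on the stand's upright axis; light friction (0.05 N m), stays where left. Origin on the axis, 14 mm above the counter, z up. Fixed on it, 75 mm from the axis: at -x the knobbed jar, at +x the empty cup, at +y and -y two lower jars. At the start the knobbed jar is 1.3 to 3.14 rad from the front.
- knob (a point): centre of the knob on the white jar's steel lid (lid 70 mm across, its top 104 mm above the counter): upright steel cylinder, 28 mm diameter, from 104 to 136 mm above the counter; this point is at 128 mm, 75 mm from the turning axis. Jar, lid and knob are rigid with the carousel; turn the wrist along, or the knob may creep in the fingers.
- cup_floor (a point): centre of the floor of the empty cup, 26 mm above the counter. The cup is an upright round steel tube, inside diameter 35 mm, outside 43 mm, 48 mm high above this point, open at the top
- stick: loose stain-remover stick, a plain upright cylinder 28 mm in diameter and 120 mm high, about 80 g, white with a grey cap on top (upper 39 mm, 27 mm in diameter), standing on the counter to the left or right of the carousel. Origin at the centre of its foot, z along it, up
- dosing_cup: bystander: loose open white plastic cup, 64 mm across, 50 mm high, standing on the other side of the carousel from the stick; origin at the centre of its underside
- detergent: bystander: loose white detergent bottle, 90 x 130 mm, 230 mm high with its round grey cap; origin at the centre of its underside
- sheet_box: bystander: loose cardboard box of dryer sheets lying flat, 170 x 120 mm, 60 mm high; origin at the centre of its underside
- flat_jar (a point): centre of the top of the lower round white jar with a flat steel lid, 66 mm across, 84 mm above the counter; part of the carousel
- canister (a point): centre of the top of the square white canister with a flat steel lid, 58 x 58 mm, 84 mm above the counter; part of the carousel
Mind the look-alikes: they are no part of the job. Of the things that look like the stick, the smallest one is meant.

How it is judged:
By the outcome, as a careful person would: the job done as asked, in the order asked, and still so for the second after the job is handed in, while the arm keeps its last pose, push and grip.
It also fails if it takes over 62 s, if anything falls off the work surface, if the arm or the gripper's body presses on something with over 40 N, if the wrist force passes 120 N, or if a joint passes its speed limit or range.

### The arm

A 6-joint arm with a two-finger parallel gripper is mounted at the origin on the work surface. World frame = base frame: x ahead of the robot, y to its left, z up, the work surface at z = 0. Lengths are in m, angles in rad, forces in N, time in s.
With the tool pointing down it reaches from about 0.375 to 0.975 m from the base axis. Payload 3.8 kg.
Tool frame: the origin (TCP) lies midway between the tips of the shut fingers; the grasp point (between the pads) lies 19 mm behind it; z points along the fingers, y is the line along which they close (so a half turn about z gives the same grasp; the last joint's range is limited). The gripper opens to 85 mm and grips with 20 to 120 N. Pads are 22 mm wide; open, the fingers measure 114 mm over their backs; the gripper's body (76 mm by 85 mm) begins 54 mm behind the grasp point. The pads swing forward as they close: fully open they stand 13 mm farther back than shut.
Start: joints at [-0.037, 0.264, 1.604, -0, 1.274, -0.037], TCP at [0.675, -0, 0.231] pointing down, gripper open.
Joint ranges: [-2.63, 2.63], [-0.94, 2.18], [0.31, 2.57], [-1.31, 4.45], [0, 2.66], [-2.55, 2.55]. Speed limits (rad/s): [2.57, 2.57, 3.14, 3.14, 3.14, 3.14].

### API

Orientations are given as a rotation vector (axis times angle).
In Python, from workcell import status, read_camera, workorder, masks_of gives the robot as it stands.
- The arm moves only by the tool drive_tool, never from a script. Its argument "rows" is a list of rows, each a list of 7 numbers: the turn, a rotation vector about the tool's x, y, z in degrees, then the shift along the tool's x, y, z in m, then the opening, from 0 (shut) to 1 (fully open). In form: [[ax, ay, az, tx, ty, tz, claw], ...]. A call has 1 to 8 rows; each row shifts and turns the commanded pose from where the row before left it, along the tool's axes as they then stand; what a row does not reach is not made up. A row lasts 1/12 s, in which the tool goes at most 41.7 mm and 7.16 degrees, less where a joint would pass 70% of its speed; a pose out of reach is approached as far as the arm can. A call is refused whole if a number of a shift passes 0.0417 or a number of a turn 7.16, either way. A call with a gripper value outside its range is refused whole. The fingers move at their own pace and stop on an object; "force" is the grip in N (left out, the last holds). Time passes only in rows, so rows that do not move let the fingers close. It gives the time, the measured TCP pose, the force, the opening and the grip force at its end, in the units of the state.
- status.read_state(): the state, without advancing time (a new reading comes with each control period).
- read_camera(name): name is "scene" or "side" or "wrist"; returns a dict with "color" (384x512x3 uint8, red, green, blue), "intrinsics" (3x3 intrinsics, pixels), "D" ([k1, k2, p1, p2, k3] as OpenCV has them; the pictures are not rectified), "world_from_camera" (4x4, takes a point from camera to world coordinates); the wrist camera has in their place "mount" (4x4, takes a point from camera to tool coordinates, whose origin is the TCP and whose axes are the flange's). Camera axes: x right, y up, looking along -z (the intrinsics and any distortion apply to the point x, -y, -z); pixel columns grow to the right and rows downward; lengths in m; the calibration is good to about 2 mm. A picture is of the moment at which its call begins: read the wrist's pose just before it. There is no depth.
- workorder.finish_job(): hands the job in; it is judged then, once.
Trained networks look in a picture, given as the dict that the camera call returned (one of the last four; its "shot" number tells which), for a name from the list of things; names that differ only in an ending like _2 or _b are one class to them, and where a whole thing is asked for, a point or a joint stands for the part that bears it (a point fixed in the world has none). Each returns a list of dicts, best first, with "score" (0 to 1); they miss things now and then, are a little off and sometimes report something else, mostly with a low value. They report only what shows in the picture. A call takes as long as a camera call. They do not tell look-alikes from the thing itself.
- masks_of(picture, name): "mask" (384x512 bool, what is visible of it) and "bbox" ([left, top, right, bottom] in pixels, round what is visible of it).
The state is a dict: "time": time; "q": joint angles; "joint_vel": joint speeds; "joint_torque": joint torques, N m; "tool_pos": TCP position; "tcp_rot": TCP orientation; "wrist_force": force on the tool from outside, world axes, zero at the start; "torque": the same for the moment, N m; "width": opening from 0.0 (shut) to 1.0 (fully open); "grip_force": force on a finger pad.
Only numpy, scipy, OpenCV 4.12 (cv2) and the standard library are available. Lean on these libraries where they do the work, as an engineer would, in place of code of your own. Each camera call takes 0.05 s, during which the arm holds its last target. There are 200 camera calls.

## Working session

There is one attempt and no reset: what is moved stays moved. The work goes in short steps, Python scripts to look and compute and a tool call to move; the robot and the scene stay as the last step left them, time stands still between calls to the robot, and variables do not carry over. Pictures are saved under pics/ and viewed, at most 10 in all, crops included, and the job is handed in when it is done.

Besides the shell and the picture viewer there is one more tool, called after ">>>" by a JSON object that holds its "method" and its "body", one argument or row to a line. drive_tool: Moves the arm, as the interface text tells. Its arguments: {"type":"object","properties":{"rows":{"type":"array"},"force":{"type":"number"}},"required":["rows"]}

```bash
mkdir -p pics; ls; cat > h.py <<'E'
import numpy as np, cv2
from workcell import status, read_camera, workorder, masks_of
from scipy.spatial.transform import Rotation as R
def T_of(p):
    if "world_from_camera" in p: return np.array(p["world_from_camera"])
    s=status.read_state(); T=np.eye(4); T[:3,:3]=R.from_rotvec(s["tcp_rot"]).as_matrix(); T[:3,3]=s["tool_pos"]
    return T@np.array(p["mount"])
def ray(p,T,uv):
    n=cv2.undistortPoints(np.array([[uv]],float),np.array(p["intrinsics"]),np.array(p["D"]))[0,0]
    d=T[:3,:3]@np.array([n[0],-n[1],-1]); return T[:3,3],d/np.linalg.norm(d)
def at_z(p,T,uv,z):
    o,d=ray(p,T,uv); return o+d*(z-o[2])/d[2]
def proj(p,T,X):
    X=np.atleast_2d(X); c=(X-T[:3,3])@T[:3,:3]; c=c*[1,-1,-1]
    return cv2.projectPoints(c.reshape(-1,1,3),np.zeros(3),np.zeros(3),np.array(p["intrinsics"]),np.array(p["D"]))[0].reshape(-1,2)
def tri(rs):
    A=sum(np.eye(3)-np.outer(d,d) for o,d in rs); b=sum((np.eye(3)-np.outer(d,d))@o for o,d in rs)
    return np.linalg.solve(A,b)
def save(p,n): cv2.imwrite(n,cv2.cvtColor(p["color"],cv2.COLOR_RGB2BGR))
E
python3 - <<'E'
from h import *
ims=[]
for n in ["scene","side"]:
    p=read_camera(n); T=T_of(p); ims.append(p["color"]); print(n,T[:3,3].round(3))
    for k in ["stick","knob","cup_floor","carousel","stand","dosing_cup","flat_jar","canister","detergent","sheet_box"]:
        for m in masks_of(p,k): 
            if m["score"]>.2: print(k,round(m["score"],2),m["bbox"],int(m["mask"].sum()))
cv2.imwrite("pics/a.png",cv2.cvtColor(ims[0],cv2.COLOR_RGB2BGR));cv2.imwrite("pics/b.png",cv2.cvtColor(ims[1],cv2.COLOR_RGB2BGR))
E
```

```text
pics
scene [1.307 0.025 1.168]
stick 0.6 [331.1, 187.1, 340.9, 207.9] 153
stick 0.59 [318.7, 161.8, 332.8, 189.4] 280
stick 0.56 [335.3, 201.5, 350.8, 229.2] 286
knob 0.71 [213.6, 189.9, 283.8, 247.4] 2975
cup_floor 0.92 [214.8, 188.0, 284.8, 251.5] 2965
carousel 0.92 [214.3, 188.0, 283.0, 250.3] 3061
carousel 0.51 [216.4, 187.9, 282.3, 248.9] 2880
stand 0.97 [216.6, 188.3, 282.1, 248.1] 2959
dosing_cup 0.71 [182.5, 169.3, 205.2, 191.4] 291
flat_jar 0.96 [218.7, 186.1, 281.6, 246.9] 3005
canister 0.67 [214.8, 189.0, 282.3, 247.8] 2875
detergent 0.67 [80.4, 131.2, 127.7, 187.1] 2063
sheet_box 0.7 [377.2, 176.5, 414.9, 228.1] 1761
side [-0.217  0.836  0.781]
stick 0.94 [214.8, 236.8, 228.2, 286.2] 625
stick 0.93 [190.4, 243.3, 202.7, 275.2] 307
stick 0.64 [158.6, 224.8, 179.6, 271.9] 585
knob 0.91 [211.8, 181.4, 281.9, 236.4] 2940
cup_floor 0.58 [211.9, 182.0, 282.9, 240.0] 2877
stand 0.7 [209.2, 185.5, 293.6, 242.7] 3264
dosing_cup 0.77 [309.5, 191.8, 328.9, 208.4] 331
flat_jar 0.82 [210.1, 179.2, 281.1, 237.2] 2958
canister 0.79 [212.0, 183.1, 281.6, 238.8] 3042
canister 0.36 [211.0, 180.2, 292.1, 244.0] 3298
detergent 0.78 [341.1, 119.2, 365.9, 180.0] 1150
sheet_box 0.95 [94.1, 280.4, 174.7, 361.2] 3836
```

View pics/a.png

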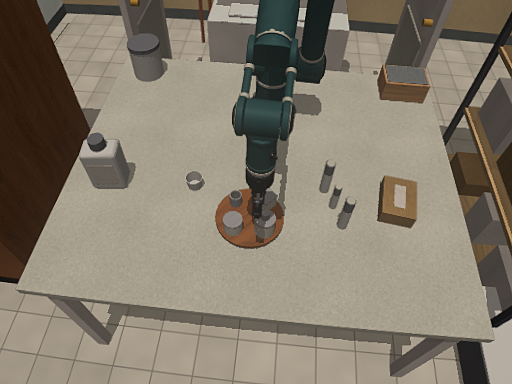

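View pics/b.png

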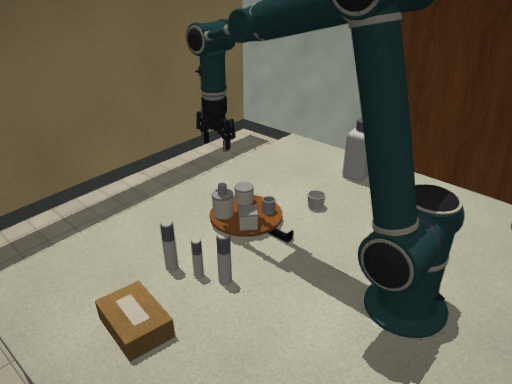

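Three stick look-alikes: scene (326,176), (336,198), (343,215), which are side (221,261), (197,259), (169,248) respectively. The middle one looks smallest. I'll measure and confirm it in a crop.

```bash
python3 - <<'E'
from h import *
P={n:read_camera(n) for n in ["scene","side"]}
Ts={n:T_of(P[n]) for n in P}
def tb(m):
    v,u=np.nonzero(m); return (np.array([u[v<=v.min()+1].mean(),v.min()]),np.array([u[v>=v.max()-1].mean(),v.max()+1]),np.array([u.mean(),v.mean()]))
pts={n:[tb(m["mask"]) for m in masks_of(P[n],"stick") if m["score"]>.3] for n in P}
for n in P: pts[n].sort(key=lambda t:t[2][0],reverse=(n=="side"))
for a,b in zip(pts["scene"],pts["side"]):
    print(*[tri([ray(P["scene"],Ts["scene"],a[i]),ray(P["side"],Ts["side"],b[i])]).round(3) for i in (0,1,2)])
# axis & front from side image carousel bits, knob top / cup hand pixels
print("knob top",tri([ray(P["scene"],Ts["scene"],(266,213)),ray(P["side"],Ts["side"],(223,186))]).round(3))
print("cup",tri([ray(P["scene"],Ts["scene"],(236,195)),ray(P["side"],Ts["side"],(269,200))]).round(3))
print("tip", at_z(P["side"],Ts["side"],(291,233),.032).round(3))
c=cv2.cvtColor(P["side"]["color"],cv2.COLOR_RGB2BGR)[170:300,140:330]; c2=cv2.cvtColor(P["scene"]["color"],cv2.COLOR_RGB2BGR)[150:255,200:360]
c=cv2.resize(c,(585,400),interpolation=cv2.INTER_CUBIC)
cv2.imwrite("pics/c.png",cv2.resize(np.array(c),(790,540),interpolation=cv2.INTER_CUBIC))
E
```

```text
[0.465 0.172 0.243] [0.39  0.155 0.059] [0.449 0.18  0.161]
[0.469 0.231 0.108] [ 0.452  0.246 -0.039] [0.46  0.238 0.038]
[0.512 0.271 0.096] [ 0.54   0.274 -0.046] [0.525 0.275 0.029]
knob top [0.631 0.023 0.129]
cup [ 0.529 -0.085  0.069]
tip [ 0.394 -0.029  0.032]
```

View pics/c.png

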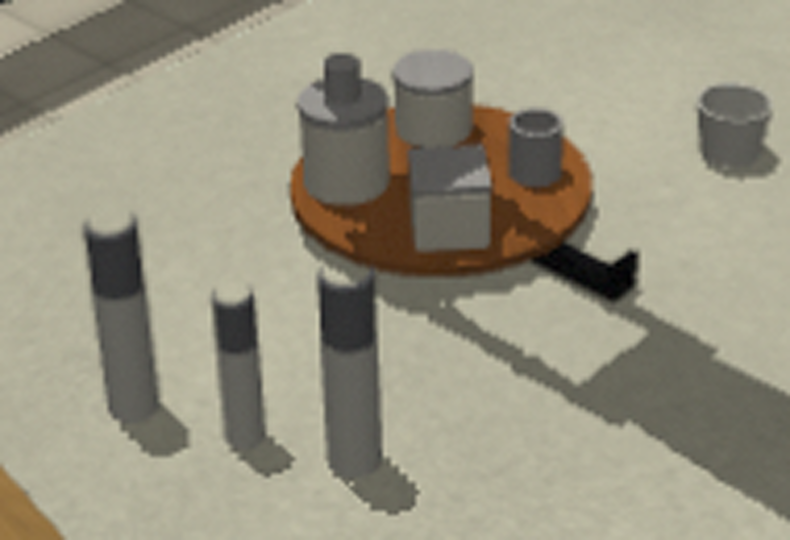

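```bash
python3 - <<'E'
from h import *
P={n:read_camera(n) for n in ["scene","side"]}
Ts={n:T_of(P[n]) for n in P}
for n in P:
    T=Ts[n]; print(n,P[n]["intrinsics"],P[n]["D"],"fwd",-T[:3,2].round(2))
    for m in masks_of(P[n],"stick"):
        if m["score"]<.3: continue
        v,u=np.nonzero(m["mask"]); b=(u[v>=v.max()-2].mean(),v.max()-1); t=(u[v<=v.min()+2].mean(),v.min()+1)
        print(np.round([b,t],1).tolist(),"base",at_z(P[n],T,b,0)[:2].round(3),"top@.12",at_z(P[n],T,t,.12)[:2].round(3),"top@.165",at_z(P[n],T,t,.165)[:2].round(3))
c=cv2.cvtColor(P["scene"]["color"],cv2.COLOR_RGB2BGR)[150:255,205:360]
cv2.imwrite("pics/d.png",cv2.resize(c,None,fx=5,fy=5,interpolation=cv2.INTER_CUBIC))
E
```

```text
scene [[388.30972473   0.         248.30059104]
 [  0.         388.30972473 184.75169315]
 [  0.           0.           1.        ]] [-0.06545799  0.          0.          0.          0.        ] fwd [-0.6  -0.05 -0.8 ]
[[341.5, 228.0], [347.5, 202.0]] base [0.582 0.293] top@.12 [0.554 0.29 ] top@.165 [0.587 0.278]
[[324.0, 191.0], [327.1, 164.0]] base [0.427 0.234] top@.12 [0.397 0.226] top@.165 [0.436 0.217]
[[332.2, 207.0], [336.8, 189.0]] base [0.497 0.263] top@.12 [0.504 0.256] top@.165 [0.539 0.246]
side [[424.34574991   0.         257.34513326]
 [  0.         424.34574991 191.27525409]
 [  0.           0.           1.        ]] [-0.13061375  0.          0.          0.          0.        ] fwd [ 0.57 -0.66 -0.5 ]
[[224.0, 283.0], [223.0, 238.0]] base [0.415 0.24 ] top@.12 [0.443 0.209] top@.165 [0.398 0.251]
[[171.5, 271.0], [167.0, 227.0]] base [0.561 0.303] top@.12 [0.595 0.275] top@.165 [0.539 0.313]
[[198.2, 276.0], [196.8, 242.0]] base [0.489 0.267] top@.12 [0.482 0.266] top@.165 [0.434 0.305]
```

View pics/d.png

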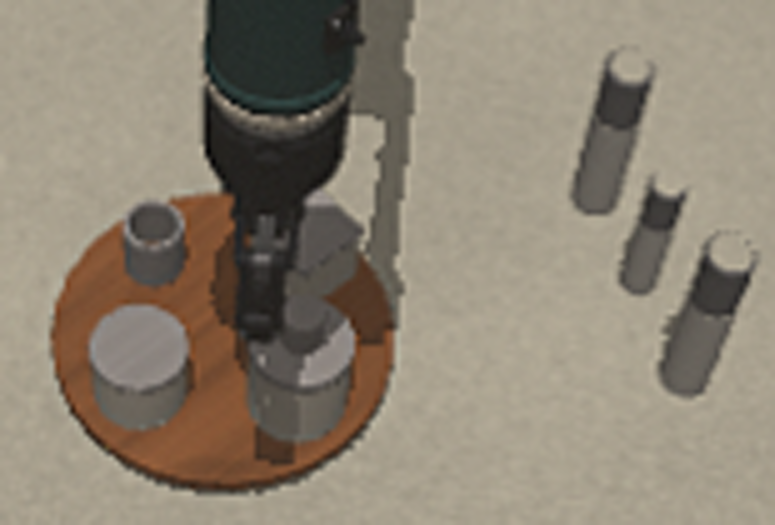

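The middle stick is confirmed as smallest: scene (336,198), about 120 mm tall and thin. The neighbours are about 160 mm and thicker. Next, the wrist view of the carousel.

```bash
python3 - <<'E'
from h import *
s=status.read_state(); print(s["tool_pos"],s["tcp_rot"],s["width"])
p=read_camera("wrist"); T=T_of(p); print(np.array(p["mount"]).round(3), R.from_rotvec(s["tcp_rot"]).as_matrix().round(2)); save(p,"pics/e.png"); print(p["intrinsics"],p["D"])
for k in ["stick","knob","cup_floor"]:
    for m in masks_of(p,k): print(k,round(m["score"],2),m["bbox"])
E
```

```text
[6.74993724e-01 2.79102266e-05 2.31276354e-01] [-2.22139310e+00 -2.22147177e+00  3.27110449e-05] 0.9974789097742034
[[-0.001  0.964  0.267  0.067]
 [ 1.     0.001  0.001  0.   ]
 [ 0.001  0.267 -0.964 -0.143]
 [ 0.     0.     0.     1.   ]] [[-0.  1. -0.]
 [ 1.  0. -0.]
 [-0. -0. -1.]]
[[314.79926505   0.         260.1873404 ]
 [  0.         314.79926505 191.05349654]
 [  0.           0.           1.        ]] [-0.00326502  0.          0.          0.          0.        ]
stick 0.18 [55.7, 83.8, 284.7, 285.6]
knob 0.63 [61.0, 84.1, 284.9, 286.1]
cup_floor 0.72 [59.1, 85.1, 281.2, 287.1]
```

View pics/e.png

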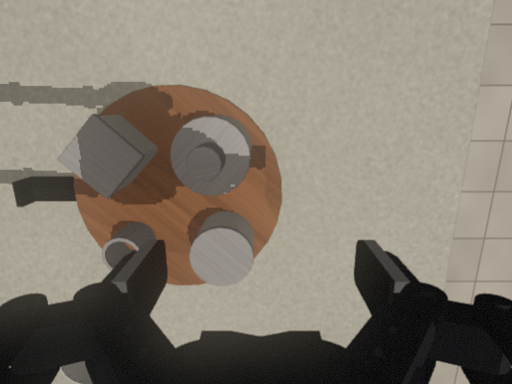

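>>> {"method": "drive_tool", "body": {
  "rows": [
    [0, 0, 0, -0.02, -0.025, -0.015, 1],
    [0, 0, 0, -0.02, -0.025, -0.015, 1],
    [0, 0, 0, -0.02, -0.025, -0.015, 1],
    [0, 0, 0, -0.02, -0.025, -0.015, 1],
    [0, 0, 0, 0, 0, 0, 1]
  ]
}}

```text
time: 2.12
tool_pos: [0.5732, -0.0831, 0.2956]
tcp_rot: [2.221, 2.215, 0.001]
wrist_force: [0.3, -0.2, 0.0]
width: 0.994
grip_force: 0.0
```

```bash
python3 - <<'E'
from h import *
p=read_camera("wrist"); T=T_of(p); print(T[:3,3]); save(p,"pics/f.png"); np.savez("f.npz",T=T,color=p["color"])
hsv=cv2.cvtColor(p["color"],cv2.COLOR_RGB2HSV); 
C=np.array([.58,-.031])
for k,X in dict(knobtop=[.631,.023,.136],cuprim=[.529,-.085,.074],tip=[.399,-.031,.032]).items(): print(k,proj(p,T,X))
E
```

```text
[ 0.5742691  -0.0147863   0.43670393]
knobtop [[322.4418124   59.18747449]]
cuprim [[220.42402897 165.94400468]]
tip [[118.88994529 117.51730596]]
```

View pics/f.png

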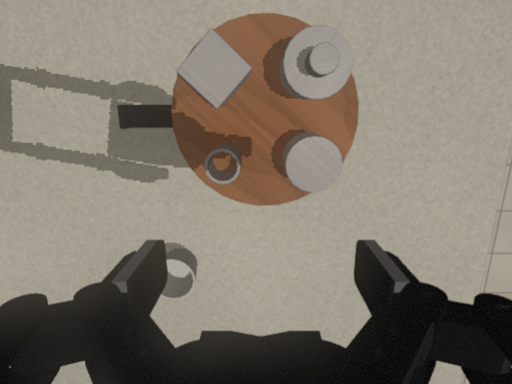

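```bash
cat > fit.py <<'E'
from h import *
from scipy.optimize import least_squares
def model(T,cx,cy,a):  # disc ellipse sampling etc
    pass
def edgefit(p,T,c0,r,z,srch=.007,lim=.0):
    """fit circle of radius r at height z: radial strongest gradient near expected"""
    g=cv2.GaussianBlur(cv2.cvtColor(p["color"],cv2.COLOR_RGB2GRAY).astype(np.float32),(3,3),0)
    c=np.array(c0,float)
    for it in range(4):
        P=[]
        for t in np.linspace(0,2*np.pi,120,endpoint=False):
            rr=np.linspace(r-srch,r+srch,41); X=np.c_[c[0]+rr*np.cos(t),c[1]+rr*np.sin(t),np.full(41,z)]
            uv=proj(p,T,X).astype(np.float32)
            if uv.min()<2 or uv[:,0].max()>509 or uv[:,1].max()>381: continue
            v=cv2.remap(g,uv[:,0].copy(),uv[:,1].copy(),cv2.INTER_LINEAR).ravel(); d=np.abs(np.gradient(v)); i=d.argmax()
            if d[i]>2: P.append(X[i,:2])
        P=np.array(P)
        s=least_squares(lambda q:np.hypot(P[:,0]-q[0],P[:,1]-q[1])-q[2],[*c,r],loss="soft_l1",f_scale=.001)
        c=s.x[:2]
    return s.x.round(4),len(P),np.median(abs(s.fun)).round(4)
E
python3 - <<'E'
from fit import *
p=read_camera("wrist"); T=T_of(p)
print("knob",edgefit(p,T,at_z(p,T,(324,58),.136)[:2],.014,.136,.005))
print("lid",edgefit(p,T,at_z(p,T,(318,62),.104)[:2],.035,.104))
print("cup out",edgefit(p,T,at_z(p,T,(222,166),.074)[:2],.0215,.074,.004))
print("cup in",edgefit(p,T,at_z(p,T,(222,166),.074)[:2],.0175,.074,.003))
print("flat",edgefit(p,T,at_z(p,T,(314,163),.084)[:2],.033,.084))
print("disc",edgefit(p,T,[.578,-.031],.12,.026))
print("tip",at_z(p,T,(119.5,116.5),.032), [at_z(p,T,q,.032)[:2].round(4) for q in [(119,106),(120,128)]])
E
```

```text
knob (array([0.6318, 0.0234, 0.0141]), 68, np.float64(0.0003))
lid (array([0.6312, 0.0235, 0.0341]), 96, np.float64(0.0002))
cup out (array([ 0.5293, -0.0836,  0.019 ]), 73, np.float64(0.0005))
cup in (array([ 0.5294, -0.0854,  0.0175]), 64, np.float64(0.0002))
flat (array([ 0.6348, -0.0824,  0.0321]), 89, np.float64(0.0002))
disc (array([ 0.5798, -0.0311,  0.1185]), 99, np.float64(0.0003))
tip [ 0.40043464 -0.02863623  0.032     ] [array([ 0.4014, -0.016 ]), array([ 0.3994, -0.0427])]
```

The view shows the cup at (222,166), the knob at (324,58), the tongue end at (119,117). The fits agree: axis ≈ (0.580,-0.031), knob at 46.8°, front at about 179°. Moving over to the stick.

>>> {"method": "drive_tool", "body": {
  "rows": [
    [0, 0, 0, 0.0345, -0.008, 0.0046, 0.7],
    [0, 0, 0, 0.0345, -0.008, 0.0046, 0.7],
    [0, 0, 0, 0.0345, -0.008, 0.0046, 0.7],
    [0, 0, 0, 0.0345, -0.008, 0.0046, 0.7],
    [0, 0, 0, 0.0345, -0.008, 0.0046, 0.7],
    [0, 0, 0, 0.0345, -0.008, 0.0046, 0.7],
    [0, 0, 0, 0.0345, -0.008, 0.0046, 0.7],
    [0, 0, 0, 0.0345, -0.008, 0.0046, 0.7]
  ]
}}

```text
time: 2.88
tool_pos: [0.5102, 0.1987, 0.2531]
tcp_rot: [-2.22, -2.222, 0.001]
wrist_force: [1.0, 0.8, -0.7]
width: 0.694
grip_force: 0.0
```

>>> {"method": "drive_tool", "body": {
  "rows": [
    [0, 0, 0, 0.0345, -0.008, 0.0046, 0.7],
    [0, 0, 0, 0.0345, -0.008, 0.0046, 0.7],
    [0, 0, 6.7, 0, 0, 0, 0.7],
    [0, 0, 6.7, 0, 0, 0, 0.7],
    [0, 0, 6.7, 0, 0, 0, 0.7],
    [0, 0, 6.7, 0, 0, 0, 0.7],
    [0, 0, 6.7, 0, 0, 0, 0.7],
    [0, 0, 6.7, 0, 0, 0, 0.7]
  ]
}}

```text
time: 3.55
tool_pos: [0.4946, 0.2663, 0.2438]
tcp_rot: [-2.852, -1.316, 0.003]
wrist_force: [-0.2, 0.1, -0.3]
width: 0.701
grip_force: 0.0
```

>>> {"method": "drive_tool", "body": {
  "rows": [
    [0, 0, 6.7, 0, 0, 0, 0.7],
    [0, 0, 6.7, 0, 0, 0, 0.7],
    [0, 0, 6.7, 0, 0, 0, 0.7],
    [0, 0, 6.7, 0, 0, 0, 0.7],
    [0, 0, 0, 0, 0, 0, 0.7],
    [0, 0, 0, 0, 0, 0, 0.7]
  ]
}}

```text
time: 4.05
tool_pos: [0.4947, 0.2658, 0.2442]
tcp_rot: [3.077, 0.633, -0.002]
wrist_force: [-0.0, -0.0, 0.1]
width: 0.702
grip_force: 0.0
```

```bash
python3 - <<'E'
from fit import *
s=status.read_state();p=read_camera("wrist"); T=T_of(p); print(s["tool_pos"]); save(p,"pics/g.png")
print(R.from_rotvec(s["tcp_rot"]).as_matrix().round(3))
print(proj(p,T,[.493,.262,.12]))
for m in masks_of(p,"stick"): print(m["score"],m["bbox"])
for z in (.12,): print("top",edgefit(p,T,[.493,.262],.0135,z,.006))
E
```

```text
[0.49473205 0.26576458 0.24419074]
[[ 0.919  0.395 -0.001]
 [ 0.395 -0.919 -0.   ]
 [-0.002 -0.    -1.   ]]
[[262.48830601 186.86313415]]
0.97 [242.7, 61.1, 290.3, 118.3]
0.87 [242.1, 213.0, 282.9, 299.7]
0.79 [246.9, 156.5, 275.5, 198.4]
top (array([0.4939, 0.2673, 0.0157]), 120, np.float64(0.0012))
```

View pics/g.png

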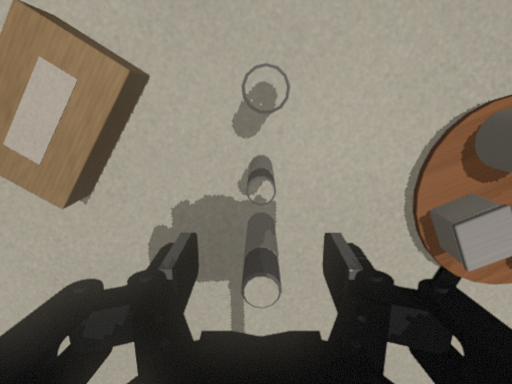

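```bash
python3 - <<'E'
from fit import *
p=read_camera("wrist"); T=T_of(p)
for uv in [(261,190),(262,187),(261,185)]:
    print("top",edgefit(p,T,at_z(p,T,uv,.12)[:2],.0135,.12,.004))
g=cv2.cvtColor(p["color"],cv2.COLOR_RGB2GRAY)[150:210,235:290]
h=cv2.HoughCircles(cv2.resize(g,None,fx=4,fy=4,interpolation=cv2.INTER_CUBIC),cv2.HOUGH_GRADIENT,2,10,param1=60,param2=20,minRadius=48,maxRadius=72)
print([(235+a/4,150+b/4,r/4) for a,b,r in h[0][:5]] if h is not None else None)
print(g[:,26]); print(g[36,:])
E
```

```text
top (array([0.4903, 0.2631, 0.0131]), 100, np.float64(0.0011))
top (array([0.4933, 0.2644, 0.0142]), 110, np.float64(0.0013))
top (array([0.4938, 0.2664, 0.0151]), 117, np.float64(0.0012))
[(np.float32(257.25), np.float32(184.75), np.float32(17.7)), (np.float32(260.25), np.float32(181.75), np.float32(13.85)), (np.float32(259.75), np.float32(190.75), np.float32(13.7)), (np.float32(260.25), np.float32(167.75), np.float32(12.15)), (np.float32(256.75), np.float32(187.75), np.float32(17.7))]
[162 162 161 160 154 131 102  99 101  99  99 100  99 100  99 102 102  95
  83  73  70  73  75  71  71  74  88  99 100 107 107 110 110 124 133 148
 158 156 152 149 154 155 158 160 157 147 129 119 109 108 110 110 111 101
  91 100 108 105 108 108]
[155 156 145 111 104 104 106 110 110 110 109 102  93  98 109 110 109 110
 111 110 112 109 112 123 138 146 158 160 159 159 155 156 156 157 158 157
 154 133 108 109 141 158 163 162 163 161 157 158 159 161 164 160 157 155
 155]
```

```bash
python3 - <<'E'
from h import *
s=status.read_state();p=read_camera("wrist"); T=T_of(p)
M=R.from_rotvec(s["tcp_rot"]).as_matrix()
X=at_z(p,T,(260.5,190),.12); print(X, "tool delta",M.T@(X-s["tool_pos"]))
# check the far base edge
b=np.array([*X[:2],0])+.014*M[:,0]; print(proj(p,T,b), "vs v 155.5")
print(X+0, [at_z(p,T,(260.5,190),z)[:2].round(4) for z in (.115,.125)])
E
```

```text
[0.48981118 0.26207139 0.12      ] tool delta [-0.00585997  0.00106109  0.12476236]
[[260.3043803  153.47692067]] vs v 155.5
[0.48981118 0.26207139 0.12      ] [array([0.4886, 0.2615]), array([0.4911, 0.2626])]
```

>>> {"method": "drive_tool", "body": {
  "rows": [
    [0, 0, 0, -0.0055, 0.001, 0.02, 0.7],
    [0, 0, 0, 0, 0, 0.03, 0.7],
    [0, 0, 0, 0, 0, 0.03, 0.7],
    [0, 0, 0, 0, 0, 0.03, 0.7],
    [0, 0, 0, 0, 0, 0.03, 0.7],
    [0, 0, 0, 0, 0, 0.02, 0.7],
    [0, 0, 0, 0, 0, 0.011, 0.7],
    [0, 0, 0, 0, 0, 0, 0.7]
  ],
  "force": 40
}}

```text
time: 4.92
tool_pos: [0.4881, 0.2609, 0.0712]
tcp_rot: [3.077, 0.627, -0.009]
wrist_force: [-0.9, -0.5, 0.1]
width: 0.701
grip_force: 0.0
```

>>> {"method": "drive_tool", "body": {
  "rows": [
    [0, 0, 0, 0, 0, 0, 0.45],
    [0, 0, 0, 0, 0, 0, 0.35],
    [0, 0, 0, 0, 0, 0, 0.2],
    [0, 0, 0, 0, 0, 0, 0.1],
    [0, 0, 0, 0, 0, 0, 0.1],
    [0, 0, 0, 0, 0, 0, 0.1]
  ]
}}

```text
time: 5.42
tool_pos: [0.492, 0.2628, 0.0765]
tcp_rot: [-3.077, -0.626, -0.006]
wrist_force: [-0.2, 1.0, 7.0]
width: 0.32
grip_force: 39.7
```

>>> {"method": "drive_tool", "body": {
  "rows": [
    [0, 0, 0, 0, 0, -0.01, 0.1],
    [0, 0, 0, 0, 0, -0.025, 0.1],
    [0, 0, 0, 0, 0, -0.03, 0.1],
    [0, 0, 0, 0, 0, -0.03, 0.1],
    [0, 0, 0, 0, 0, -0.03, 0.1],
    [0, 0, 0, 0, 0, -0.02, 0.1],
    [0, 0, 0, 0, 0, 0, 0.1],
    [0, 0, 0, 0, 0, 0, 0.1]
  ]
}}

```text
time: 6.08
tool_pos: [0.4911, 0.2623, 0.2213]
tcp_rot: [-3.078, -0.626, -0.005]
wrist_force: [0.5, -0.1, -1.6]
width: 0.314
grip_force: 39.5
```

```bash
python3 - <<'E'
from h import *
s=status.read_state(); M=R.from_rotvec(s["tcp_rot"]).as_matrix(); print(s["tool_pos"],s["wrist_force"],M.round(3).tolist())
P=[(n,read_camera(n)) for n in ("wrist","side","scene")]
out=[]
for n,p in P:
    T=T_of(p)
    if n!="wrist":
        for m in masks_of(p,"stick"):
            if m["score"]>.2: print(n,m["score"],m["bbox"])
    top=s["tool_pos"]+np.array([0,0,.0435]); foot=s["tool_pos"]-np.array([0,0,.0765])
    q=proj(p,T,np.array([top,foot])); print(n,q.round(1).tolist())
    c=q.mean(0).astype(int); u0=min(max(c[0]-64,0),384); v0=min(max(c[1]-64,0),256)
    print(u0,v0); out.append(cv2.resize(p["color"][v0:v0+128,u0:u0+128],(266,266) if 0 else (266,266),interpolation=cv2.INTER_CUBIC))
cv2.imwrite("pics/h.png",cv2.cvtColor(np.hstack(out),cv2.COLOR_RGB2BGR))
E
```

```text
[0.49107911 0.26229432 0.22126608] [ 0.51132831 -0.0954289  -1.59637979] [[0.92, 0.391, 0.003], [0.391, -0.92, 0.002], [0.004, -0.0, -1.0]]
wrist [[258.5, 298.7], [259.2, 197.9]]
194 184
side 0.79 [215.7, 235.7, 231.9, 286.8]
side 0.76 [186.8, 192.8, 203.7, 233.9]
side 0.61 [159.2, 223.1, 179.9, 271.8]
side [[191.4, 192.0], [194.9, 232.2]]
129 148
scene 0.71 [331.7, 199.9, 355.3, 226.8]
scene 0.62 [321.8, 165.8, 332.9, 192.2]
scene 0.47 [336.7, 161.7, 350.1, 185.9]
scene [[347.6, 158.0], [339.9, 181.6]]
279 105
```

View pics/h.png

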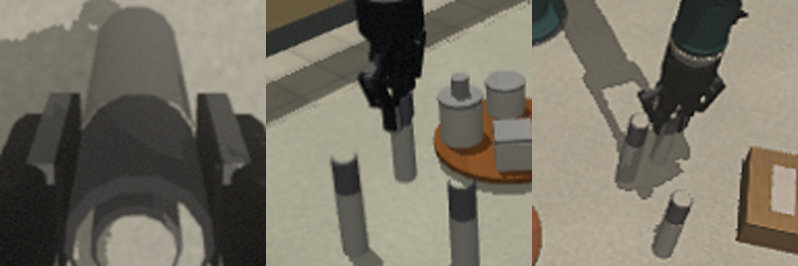

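```bash
python3 - <<'E'
from h import *
s=status.read_state(); M=R.from_rotvec(s["tcp_rot"]).as_matrix(); o=np.array(s["tool_pos"])
p=read_camera("wrist"); T=T_of(p)
for dx in (-.006,-.004,-.002,0,.002):
    f=o+M@[dx+.014,0,.0765]; t=o+M@[dx+.0135,0,-.0435]; r=[o+M@[dx,sg*.014,.0765] for sg in(-1,1)]
    print(dx,proj(p,T,[f,t]).round(1).tolist(),proj(p,T,r).round(1).tolist())
g=cv2.cvtColor(p["color"],cv2.COLOR_RGB2GRAY)
print(180,g[180:384,259].tolist()); print(g[200,225:295].tolist())
q=read_camera("side");Q=T_of(q)
for dx in (-.005,0): print("side",proj(q,Q,[o+M@[dx,0,.0765],o+M@[dx,0,-.0435]]).round(1).tolist())
c=p["color"][170:384,180:340]; cv2.imwrite("pics/i.png",cv2.resize(cv2.cvtColor(c,cv2.COLOR_RGB2BGR),None,fx=2.7,fy=2.7))
E
```

```text
-0.006 [[259.3, 189.4], [258.7, 279.0]] [[240.3, 207.8], [278.4, 207.8]]
-0.004 [[259.3, 186.7], [258.7, 273.9]] [[240.2, 205.2], [278.5, 205.2]]
-0.002 [[259.3, 184.0], [258.7, 268.8]] [[240.2, 202.6], [278.5, 202.6]]
0 [[259.3, 181.3], [258.7, 263.7]] [[240.1, 200.0], [278.5, 199.9]]
0.002 [[259.3, 178.6], [258.7, 258.5]] [[240.1, 197.3], [278.6, 197.3]]
180 [167, 166, 167, 165, 168, 169, 157, 125, 104, 104, 103, 104, 104, 102, 103, 102, 102, 103, 102, 103, 101, 102, 102, 101, 100, 99, 103, 103, 99, 100, 102, 101, 99, 99, 99, 100, 97, 99, 98, 98, 99, 100, 98, 98, 99, 96, 96, 98, 94, 85, 66, 62, 62, 61, 60, 59, 60, 61, 60, 60, 58, 60, 60, 57, 58, 57, 58, 55, 53, 49, 52, 54, 48, 51, 51, 49, 47, 50, 50, 49, 51, 49, 50, 49, 51, 51, 52, 47, 54, 61, 66, 60, 65, 63, 66, 62, 60, 52, 50, 50, 50, 52, 60, 63, 65, 65, 71, 135, 165, 167, 165, 160, 159, 158, 159, 158, 158, 156, 155, 157, 159, 164, 163, 161, 162, 161, 162, 167, 167, 166, 166, 168, 171, 167, 163, 162, 159, 159, 160, 161, 151, 141, 156, 167, 168, 165, 164, 162, 166, 164, 140, 123, 150, 162, 163, 139, 79, 36, 34, 37, 32, 30, 35, 28, 35, 33, 26, 31, 29, 27, 34, 28, 30, 26, 32, 30, 26, 27, 33, 27, 28, 19, 25, 28, 25, 22, 25, 24, 21, 24, 23, 23, 12, 18, 19, 23, 23, 15, 13, 8, 13, 12, 13, 21]
[114, 112, 115, 113, 117, 116, 119, 116, 116, 111, 110, 112, 110, 110, 110, 108, 95, 91, 94, 94, 96, 95, 96, 96, 99, 100, 99, 97, 99, 101, 101, 101, 100, 103, 101, 101, 101, 103, 105, 103, 104, 102, 105, 106, 105, 105, 105, 103, 105, 104, 100, 102, 118, 149, 169, 168, 166, 168, 171, 169, 170, 168, 166, 164, 167, 163, 165, 166, 168, 169]
side [[197.7, 234.0], [194.1, 193.9]]
side [[195.9, 233.6], [192.3, 193.6]]
```

View pics/i.png

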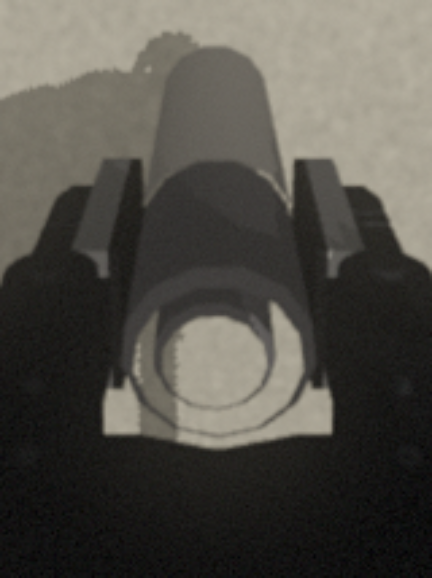

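>>> {"method": "drive_tool", "body": {
  "rows": [
    [0, 0, 0, -0.0058, 0.0202, 0, 0.1],
    [0, 0, 0, -0.0108, 0.0372, 0, 0.1],
    [0, 0, 0, -0.0108, 0.0372, 0, 0.1],
    [0, 0, 0, -0.0108, 0.0372, 0, 0.1],
    [0, 0, 0, -0.0108, 0.0372, 0, 0.1],
    [0, 0, 0, -0.0108, 0.0372, 0, 0.1],
    [0, 0, 0, -0.0108, 0.0372, 0, 0.1],
    [0, 0, 0, -0.0108, 0.0372, 0, 0.1]
  ]
}}

```text
time: 7.1
tool_pos: [0.5246, -0.03, 0.2187]
tcp_rot: [-3.078, -0.626, 0.001]
wrist_force: [0.0, 1.0, -1.2]
width: 0.316
grip_force: 39.6
```

>>> {"method": "drive_tool", "body": {
  "rows": [
    [0, 0, 0, -0.0108, 0.0372, 0, 0.1],
    [0, 0, 0, -0.005, 0.017, 0, 0.1],
    [0, 0, 0, 0, 0, 0.03, 0.1],
    [0, 0, 0, 0, 0, 0.02, 0.1],
    [0, 0, 0, 0, 0, 0, 0.1],
    [0, 0, 0, 0, 0, 0, 0.1],
    [0, 0, 0, 0, 0, 0, 0.1]
  ]
}}

```text
time: 7.68
tool_pos: [0.5321, -0.0841, 0.1699]
tcp_rot: [3.078, 0.627, 0.001]
wrist_force: [0.5, 0.3, -0.6]
width: 0.316
grip_force: 39.7
```

```bash
python3 - <<'E'
from fit import *
s=status.read_state(); M=R.from_rotvec(s["tcp_rot"]).as_matrix(); o=np.array(s["tool_pos"]); print(o,M.round(3).tolist(),s["grip_force"])
p=read_camera("wrist"); T=T_of(p); q=read_camera("side"); r=read_camera("scene")
g=cv2.cvtColor(p["color"],cv2.COLOR_RGB2GRAY)
print("foot far edge pred dx -4mm",proj(p,T,o+M@[.010,0,.0765]).round(1)," rim ctr",proj(p,T,[.5294,-.085,.074]).round(1))
print("col259 from 150",g[150:240,259].tolist())
print([edgefit(p,T,[.5294,-.085],rr,.074,.003) for rr in (.0215,.0175)])
a=cv2.resize(p["color"][130:330,180:340],(400,500),interpolation=cv2.INTER_CUBIC)
u,v=proj(q,T_of(q),[.5294,-.085,.1])[0].astype(int); b=cv2.resize(q["color"][v-32:v+32,u-32:u+32],(250,250),interpolation=cv2.INTER_CUBIC)
u,v=proj(r,T_of(r),[.5294,-.085,.1])[0].astype(int); c=cv2.resize(r["color"][v-32:v+32,u-32:u+32],(250,250),interpolation=cv2.INTER_CUBIC)
cv2.imwrite("pics/j.png",cv2.cvtColor(np.hstack([a,np.vstack([b,c])]),cv2.COLOR_RGB2BGR))
E
```

```text
[ 0.53208301 -0.08411029  0.16989961] [[0.92, 0.391, 0.0], [0.391, -0.92, -0.0], [0.0, 0.0, -1.0]] 39.66821238398552
foot far edge pred dx -4mm [[258.9 187. ]]  rim ctr [[258.7 196.5]]
col259 from 150 [119, 119, 118, 120, 121, 120, 122, 119, 119, 118, 113, 102, 94, 92, 94, 94, 96, 97, 95, 93, 97, 129, 167, 179, 173, 158, 137, 116, 112, 113, 112, 113, 111, 115, 114, 119, 118, 115, 115, 113, 113, 115, 116, 113, 114, 116, 113, 114, 112, 115, 116, 116, 113, 114, 116, 116, 115, 115, 113, 115, 112, 113, 114, 113, 115, 115, 114, 113, 113, 113, 114, 113, 115, 116, 114, 113, 112, 114, 109, 88, 72, 69, 73, 68, 71, 67, 71, 68, 70, 71]
[(array([ 0.5307, -0.0857,  0.0196]), 84, np.float64(0.0005)), (array([ 0.5291, -0.0858,  0.0189]), 82, np.float64(0.0009))]
```

View pics/j.png

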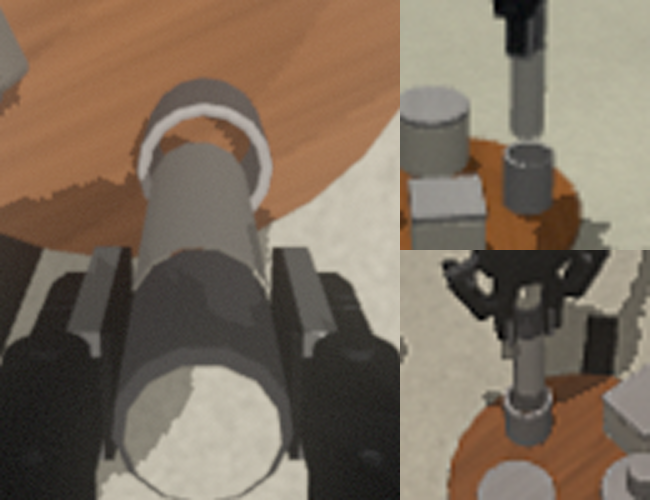

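The crop shows the foot hanging over the cup rim: far foot edge at wrist (259,187), rim far edge at (261,171). I'll refine the offset numerically.

```bash
python3 - <<'E'
from h import *
s=status.read_state(); M=R.from_rotvec(s["tcp_rot"]).as_matrix(); o=np.array(s["tool_pos"])
p=read_camera("wrist"); T=T_of(p); g=cv2.cvtColor(p["color"],cv2.COLOR_RGB2GRAY)
for v in (184,190,194,198,202): print(v,230,g[v,226:300].tolist())
for c in ([.5294,-.085],[.5303,-.0857]):
    for rr in (.0215,.0175):
        t=np.linspace(0,2*np.pi,721); X=np.c_[c[0]+rr*np.cos(t),c[1]+rr*np.sin(t),np.full(721,.074)]; q=proj(p,T,X); q=q[q[:,1]<206]
        print(c,rr,"top",q[:,1].min().round(1),[(v,[round(float(h[np.abs(h[:,1]-v).argmin(),0]),1) for h in (q[q[:,0]<259],q[q[:,0]>259])]) for v in (184,190,194,198,202)])
E
```

```text
184 230 [121, 120, 122, 120, 121, 119, 119, 119, 110, 84, 83, 83, 96, 134, 162, 169, 169, 162, 140, 110, 85, 91, 103, 102, 96, 82, 81, 87, 98, 104, 114, 112, 113, 115, 113, 114, 115, 118, 120, 117, 121, 121, 112, 89, 85, 87, 84, 84, 87, 83, 83, 99, 135, 164, 170, 173, 171, 149, 111, 110, 123, 123, 122, 122, 120, 121, 122, 121, 119, 119, 122, 119, 122, 123]
190 230 [119, 122, 120, 119, 119, 115, 99, 80, 80, 99, 142, 167, 167, 163, 145, 99, 78, 78, 79, 80, 82, 87, 95, 104, 106, 109, 110, 110, 111, 111, 113, 114, 112, 114, 114, 113, 114, 116, 116, 116, 118, 116, 116, 119, 118, 122, 113, 87, 85, 85, 86, 86, 82, 84, 82, 106, 145, 168, 168, 168, 154, 120, 120, 120, 120, 121, 120, 118, 118, 118, 119, 125, 127, 130]
194 230 [114, 117, 116, 117, 116, 116, 106, 81, 85, 127, 164, 168, 165, 148, 88, 77, 78, 83, 92, 101, 104, 106, 105, 110, 106, 110, 111, 110, 112, 112, 112, 113, 112, 115, 115, 116, 114, 116, 116, 116, 117, 117, 117, 116, 118, 117, 119, 116, 108, 91, 86, 84, 86, 86, 83, 85, 106, 146, 166, 168, 167, 146, 119, 121, 124, 127, 128, 132, 131, 131, 129, 128, 128, 128]
198 230 [120, 118
[... 622 characters left out ...]
 85, 86, 116, 158, 170, 170, 165, 144, 128, 125, 129, 127, 128, 129, 130, 130, 128, 129, 129, 130]
[0.5294, -0.085] 0.0215 top 170.0 [(184, [234.5, 282.6]), (190, [232.2, 285.0]), (194, [231.6, 285.6]), (198, [231.5, 285.6]), (202, [232.2, 285.0])]
[0.5294, -0.085] 0.0175 top 175.0 [(184, [240.5, 276.6]), (190, [237.5, 279.7]), (194, [236.6, 280.5]), (198, [236.6, 280.6]), (202, [237.4, 279.8])]
[0.5303, -0.0857] 0.0215 top 169.3 [(184, [235.4, 284.2]), (190, [233.3, 286.4]), (194, [232.7, 286.9]), (198, [232.8, 286.8]), (202, [233.6, 286.1])]
[0.5303, -0.0857] 0.0175 top 174.3 [(184, [241.3, 278.3]), (190, [238.5, 281.2]), (194, [237.8, 281.9]), (198, [237.9, 281.8]), (202, [238.8, 280.8])]
```

>>> {"method": "drive_tool", "body": {
  "rows": [
    [0, 0, 0, 0.0005, 0.0013, 0.005, 0.1],
    [0, 0, 0, 0, 0, 0.01, 0.1],
    [0, 0, 0, 0, 0, 0.01, 0.1],
    [0, 0, 0, 0, 0, 0.01, 0.1],
    [0, 0, 0, 0, 0, 0, 0.1]
  ]
}}

```text
time: 8.3
tool_pos: [0.5301, -0.0847, 0.1307]
tcp_rot: [-3.076, -0.626, 0.008]
wrist_force: [-0.9, 0.2, -1.5]
width: 0.314
grip_force: 39.7
```

>>> {"method": "drive_tool", "body": {
  "rows": [
    [0, 0, 0, 0, 0, 0, 0.1],
    [0, 0, 0, 0, 0, 0.01, 0.1],
    [0, 0, 0, 0, 0, 0.008, 0.1],
    [0, 0, 0, 0, 0, 0.003, 0.1],
    [0, 0, 0, 0, 0, 0, 0.1],
    [0, 0, 0, 0, 0, 0, 0.1]
  ]
}}

```text
time: 8.8
tool_pos: [0.5323, -0.0852, 0.1128]
tcp_rot: [-3.078, -0.626, 0.001]
wrist_force: [0.6, 0.1, 0.4]
width: 0.315
grip_force: 39.7
```

>>> {"method": "drive_tool", "body": {
  "rows": [
    [0, 0, 0, 0, 0, 0.005, 0.1],
    [0, 0, 0, 0, 0, 0.002, 0.1],
    [0, 0, 0, 0, 0, 0, 0.1],
    [0, 0, 0, 0, 0, 0, 0.1]
  ]
}}

```text
time: 9.13
tool_pos: [0.5325, -0.0852, 0.1062]
tcp_rot: [-3.078, -0.626, 0.0]
wrist_force: [-0.1, -0.5, -1.5]
width: 0.317
grip_force: 39.7
```

>>> {"method": "drive_tool", "body": {
  "rows": [
    [0, 0, 0, 0, 0, 0.001, 0.1],
    [0, 0, 0, 0, 0, 0.001, 0.1],
    [0, 0, 0, 0, 0, 0.001, 0.1],
    [0, 0, 0, 0, 0, 0, 0.1]
  ]
}}

```text
time: 9.47
tool_pos: [0.5325, -0.0852, 0.1031]
tcp_rot: [-3.078, -0.626, 0.0]
wrist_force: [-0.3, -0.6, -1.2]
width: 0.315
grip_force: 39.7
```

>>> {"method": "drive_tool", "body": {
  "rows": [
    [0, 0, 0, 0, 0, 0.001, 0.1],
    [0, 0, 0, 0, 0, 0.001, 0.1],
    [0, 0, 0, 0, 0, 0, 0.1],
    [0, 0, 0, 0, 0, 0, 0.1]
  ]
}}

```text
time: 9.8
tool_pos: [0.5335, -0.0856, 0.1024]
tcp_rot: [3.077, 0.626, 0.003]
wrist_force: [-1.4, -0.1, 5.2]
width: 0.319
grip_force: 40.2
```

Floor contact at the expected height (TCP 0.1024). Releasing.

>>> {"method": "drive_tool", "body": {
  "rows": [
    [0, 0, 0, 0, 0, 0, 0.36],
    [0, 0, 0, 0, 0, 0, 0.45],
    [0, 0, 0, 0, 0, 0, 0.6],
    [0, 0, 0, 0, 0, 0, 0.6],
    [0, 0, 0, 0, 0, -0.01, 0.6],
    [0, 0, 0, 0, 0, -0.03, 0.6],
    [0, 0, 0, 0, 0, -0.03, 0.6],
    [0, 0, 0, 0, 0, -0.03, 0.6]
  ]
}}

```text
time: 10.47
tool_pos: [0.532, -0.0851, 0.2024]
tcp_rot: [-3.078, -0.626, 0.002]
wrist_force: [0.5, 0.2, -0.4]
width: 0.601
grip_force: 0.0
```

>>> {"method": "drive_tool", "body": {
  "rows": [
    [0, 0, 0, 0, 0, -0.02, 0.6],
    [0, 0, 0, 0, 0, -0.01, 0.6],
    [0, 0, 0, 0, 0, 0, 0.6],
    [0, 0, 0, 0, 0, 0, 0.6]
  ]
}}

```text
time: 10.8
tool_pos: [0.5326, -0.0852, 0.2313]
tcp_rot: [3.078, 0.626, 0.001]
wrist_force: [-0.4, 0.5, -0.2]
width: 0.598
grip_force: 0.0
```

```bash
python3 - <<'E'
from fit import *
s=status.read_state(); M=R.from_rotvec(s["tcp_rot"]).as_matrix(); o=np.array(s["tool_pos"]); print(o,M.round(3).tolist())
for n in ("wrist","side","scene"):
    p=read_camera(n); T=T_of(p)
    for m in masks_of(p,"stick"):
        if m["score"]>.2: print(n,round(m["score"],2),m["bbox"])
    print(n,"expect stick top",proj(p,T,[.5294,-.086,.146]).round(1),"rim",proj(p,T,[.5294,-.086,.074]).round(1))
    if n=="wrist":
        print("knob",proj(p,T,[.6315,.0235,.136]),edgefit(p,T,[.6315,.0235],.014,.136,.005),edgefit(p,T,[.6312,.0235],.035,.104,.005))
        print("top",edgefit(p,T,[.5294,-.086],.0135,.146,.004), "disc",edgefit(p,T,[.58,-.031],.12,.026))
E
```

```text
[ 0.53259446 -0.08518827  0.23129786] [[0.92, 0.391, 0.0], [0.391, -0.92, -0.0], [0.0, 0.0, -1.0]]
wrist 0.95 [245.0, 165.0, 278.2, 216.1]
wrist expect stick top [[259.4 199.9]] rim [[259.6 178. ]]
knob [[167.91438787  -0.34963648]] (array([0.6296, 0.0229, 0.0137]), 52, np.float64(0.0002)) (array([0.6293, 0.0225, 0.034 ]), 68, np.float64(0.0002))
top (array([ 0.5306, -0.0863,  0.0133]), 89, np.float64(0.0004)) disc (array([ 0.579 , -0.0325,  0.1184]), 76, np.float64(0.0002))
side 0.94 [216.2, 239.4, 227.6, 285.0]
side 0.93 [159.3, 226.5, 179.4, 272.2]
side 0.61 [265.4, 183.0, 273.3, 201.9]
side expect stick top [[269.1 179.3]] rim [[268.7 198.9]]
scene 0.67 [319.3, 160.2, 336.3, 189.9]
scene 0.6 [333.2, 200.2, 354.7, 232.9]
scene 0.57 [233.7, 187.4, 238.6, 199.6]
scene expect stick top [[235.1 181.2]] rim [[235.4 193.8]]
```

```bash
python3 - <<'E'
from h import *
w=read_camera("wrist"); f=np.load("f.npz")
g=cv2.cvtColor(f["color"],cv2.COLOR_RGB2GRAY)
sub=g[95:140,110:180]; print("min/hist",sub[8:36:4,::4])
m=(g<50)&(np.arange(512)[None]<185)&(np.arange(384)[:,None]<140); v,u=np.nonzero(m); print(u.min(),u.max(),v.min(),v.max(),len(u))
for c in range(118,176,4):
    r=v[u==c]; 
    if len(r): print(c,r.min(),r.max()+1,[at_z(w,f["T"],(c+.5,(r.min()+r.max()+1)/2-.0),z)[:2].round(4).tolist() for z in (.01,.032)])
s=read_camera("side");T=T_of(s); g=cv2.cvtColor(s["color"],cv2.COLOR_RGB2GRAY); q=proj(s,T,[.3985,-.029,.032])[0]; print("side tip pred",q)
u0,v0=int(q[0])-14,int(q[1])-10; print(u0,v0); print(g[v0:v0+26,u0:u0+26])
E
```

```text
min/hist [[151 108 105 107 106 111 154 153 104 107 107 106 109 105 105 106  70 103]
 [112 103  52  46  48  52  49  47  50  47  48  46  46  45  43  46  70 100]
 [140 109  58  48  48  46  43  47  45  47  45  45  44  44  43  51  98 100]
 [115 108  71  51  47  48  50  47  45  45  43  41  40  43  40  40  72  68]
 [108 106  98  46  49  45  50  44  41  47  43  43  39  38  40  39  70  71]
 [105 103 100  48  47  46  45  46  47  46  42  39  44  40  41  36  69  66]
 [109 106 107  50  49  62  65  64  68  68  64  65  63  60  65  64  67  66]]
118 172 105 127 1030
118 108 109 [[0.3904, -0.0204], [0.3999, -0.0201]]
122 106 127 [[0.3944, -0.0306], [0.4037, -0.0298]]
126 106 128 [[0.3996, -0.0313], [0.4086, -0.0304]]
130 106 127 [[0.4049, -0.0306], [0.4137, -0.0298]]
134 106 127 [[0.4102, -0.0307], [0.4187, -0.0298]]
138 106 127 [[0.4155, -0.0307], [0.4237, -0.0299]]
142 105 127 [[0.4208, -0.0301], [0.4287, -0.0293]]
146 106 127 [[0.426, -0.0307], [0.4337, -0.0299]]
150 107 127 [[0.4312, -0.0314], [0.4386, -0.0305]]
154 107 127 [[0.4365, -0.0314], [0.4436, -0.0306]]
158 105 127 [[0.4419, -0.0302], [0.
[... 2349 characters left out ...]
81  99 100
  101  98 100  98 101 100 101 101]
 [175 174 162  97  99 101 100  99  96  96  82  61  51  69  91 100 100  99
  100  99 100 101  97  97  98  99]
 [174 175 165 127 124  98  98  98 100  97  99  95  87  99 100 108 126  99
   99  99 101 100  99 100  97  99]
 [172 172 172 172 164 124  97  98  99 102 102  99  98  99  98 113 144 123
   97 103 100 101 102  99 100 102]
 [175 174 172 174 172 163 124  98  99 102 101 102  99  98  96  98 113 136
   98 101 100 101 100 100  99  98]
 [172 173 172 176 172 172 164 133 127 101 100 101  99  98  97  99  99  98
   99 100 100 100 101 100 100 102]
 [170 172 177 176 175 174 174 174 167 129  98  99  97  97  98  99  99 100
   99 101  99  98  99 101 100  99]]
```

>>> {"method": "drive_tool", "body": {
  "rows": [
    [0, 0, 0, 0.0331, -0.0154, 0, 0.6],
    [0, 0, 0, 0.0331, -0.0154, 0, 0.6],
    [0, 0, 0, 0.0331, -0.0154, 0, 0.6],
    [0, 0, 0, 0.0331, -0.0154, 0, 0.6],
    [0, 0, 0, 0, 0, 0, 0.6],
    [0, 0, 0, 0, 0, 0, 0.6],
    [0, 0, 0, 0, 0, 0, 0.6]
  ]
}}

```text
time: 11.78
tool_pos: [0.6299, 0.0232, 0.2305]
tcp_rot: [3.078, 0.628, -0.003]
wrist_force: [0.2, -0.6, 0.1]
width: 0.598
grip_force: 0.0
```

```bash
python3 - <<'E'
from fit import *
s=status.read_state(); M=R.from_rotvec(s["tcp_rot"]).as_matrix(); o=np.array(s["tool_pos"]); print(o)
p=read_camera("wrist"); T=T_of(p)
for c,r,z in (([.6305,.0233],.014,.136),([.6305,.0233],.035,.104)):
    e=edgefit(p,T,c,r,z,.005); print(e,"tool delta",(M.T@(np.array([*e[0][:2],o[2]])-o)).round(4))
print(edgefit(p,T,[.6348,-.0824],.033,.084),edgefit(p,T,[.58,-.031],.12,.026))
E
```

```text
[0.62993782 0.02315121 0.23051383]
(array([0.6295, 0.0225, 0.0141]), 108, np.float64(0.001)) tool delta [-0.0007  0.0004  0.    ]
(array([0.6307, 0.0224, 0.034 ]), 120, np.float64(0.0002)) tool delta [ 0.0004  0.001  -0.    ]
(array([ 0.6352, -0.0836,  0.0327]), 120, np.float64(0.0004)) (array([ 0.58  , -0.033 ,  0.1194]), 99, np.float64(0.0005))
```

>>> {"method": "drive_tool", "body": {
  "rows": [
    [0, 0, 0, 0, 0.0005, 0.02, 0.6],
    [0, 0, 0, 0, 0, 0.03, 0.6],
    [0, 0, 0, 0, 0, 0.03, 0.6],
    [0, 0, 0, 0, 0, 0.025, 0.6],
    [0, 0, 0, 0, 0, 0.012, 0.6],
    [0, 0, 0, 0, 0, 0.004, 0.6],
    [0, 0, 0, 0, 0, 0, 0.6],
    [0, 0, 0, 0, 0, 0, 0.6]
  ]
}}

```text
time: 12.5
tool_pos: [0.6316, 0.0223, 0.1119]
tcp_rot: [3.078, 0.625, 0.003]
wrist_force: [-0.4, -0.9, 0.6]
width: 0.599
grip_force: 0.0
```

>>> {"method": "drive_tool", "body": {
  "rows": [
    [0, 0, 0, 0, 0, 0, 0.45],
    [0, 0, 0, 0, 0, 0, 0.37],
    [0, 0, 0, 0, 0, 0, 0.3],
    [0, 0, 0, 0, 0, 0, 0.2],
    [0, 0, 0, 0, 0, 0, 0.2],
    [0, 0, 0, 0, 0, 0, 0.2]
  ],
  "force": 40
}}

```text
time: 13.0
tool_pos: [0.6323, 0.0231, 0.1127]
tcp_rot: [3.078, 0.626, 0.006]
wrist_force: [-0.2, 1.1, 6.3]
width: 0.309
grip_force: 39.4
```

>>> {"method": "drive_tool", "body": {
  "rows": [
    [0, 0, -3.3, -0.00186, -0.0039, 0, 0.2],
    [0, 0, -3.3, -0.00186, -0.0039, 0, 0.2],
    [0, 0, -3.3, -0.00186, -0.0039, 0, 0.2],
    [0, 0, -3.3, -0.00186, -0.0039, 0, 0.2],
    [0, 0, 0, 0, 0, 0, 0.2],
    [0, 0, 0, 0, 0, 0, 0.2]
  ]
}}

```text
time: 13.5
tool_pos: [0.6182, 0.0337, 0.1126]
tcp_rot: [2.985, 0.977, 0.006]
wrist_force: [0.0, 1.8, 6.7]
width: 0.312
grip_force: 39.8
```

```bash
python3 - <<'E'
from fit import *
s=status.read_state(); M=R.from_rotvec(s["tcp_rot"]).as_matrix(); o=np.array(s["tool_pos"]); C=np.array([.58,-.032])
d=o[:2]-C; print(o,np.hypot(*d),np.degrees(np.arctan2(d[1],d[0])),"yaw x",np.degrees(np.arctan2(M[1,0],M[0,0])),s["wrist_force"],s["torque"],s["width"])
p=read_camera("wrist"); T=T_of(p)
a=np.radians(46.9-90+13.2); c=C+.075*np.array([np.cos(a),np.sin(a)]); e=edgefit(p,T,c,.033,.084,.006)
d=e[0][:2]-C; print(c,e,"flat ang",np.degrees(np.arctan2(d[1],d[0])))
E
```

```text
[0.61818387 0.03366281 0.11264913] 0.07595796345437691 59.821380215741556 yaw x 36.230849354563496 [0.02131221 1.84557851 6.70113063] [ 0.27498233  0.09927825 -0.04401511] 0.31181112627635704
[ 0.64501726 -0.06938658] (array([ 0.6461, -0.0693,  0.0319]), 93, np.float64(0.0005)) flat ang -29.43588597198473
```

>>> {"method": "drive_tool", "body": {
  "rows": [
    [0, 0, -3.3, -0.00186, -0.0039, 0, 0.2],
    [0, 0, -3.3, -0.00186, -0.0039, 0, 0.2],
    [0, 0, -3.3, -0.00186, -0.0039, 0, 0.2],
    [0, 0, -3.3, -0.00186, -0.0039, 0, 0.2],
    [0, 0, -3.3, -0.00186, -0.0039, 0, 0.2],
    [0, 0, -3.3, -0.00186, -0.0039, 0, 0.2],
    [0, 0, -3.3, -0.00186, -0.0039, 0, 0.2],
    [0, 0, -3.3, -0.00186, -0.0039, 0, 0.2]
  ]
}}

```text
time: 14.22
tool_pos: [0.5853, 0.0437, 0.1127]
tcp_rot: [2.682, 1.635, 0.006]
wrist_force: [-1.1, 1.5, 7.9]
width: 0.31
grip_force: 40.1
```

>>> {"method": "drive_tool", "body": {
  "rows": [
    [0, 0, -3.3, -0.00186, -0.0039, 0, 0.2],
    [0, 0, -3.3, -0.00186, -0.0039, 0, 0.2],
    [0, 0, -3.3, -0.00186, -0.0039, 0, 0.2],
    [0, 0, -3.3, -0.00186, -0.0039, 0, 0.2],
    [0, 0, -3.3, -0.00186, -0.0039, 0, 0.2],
    [0, 0, -3.3, -0.00186, -0.0039, 0, 0.2],
    [0, 0, -3.3, -0.00186, -0.0039, 0, 0.2],
    [0, 0, -3.3, -0.00186, -0.0039, 0, 0.2]
  ]
}}

```text
time: 14.88
tool_pos: [0.5511, 0.0381, 0.1126]
tcp_rot: [2.237, 2.204, 0.005]
wrist_force: [-3.3, 3.1, 8.7]
width: 0.315
grip_force: 40.2
```

>>> {"method": "drive_tool", "body": {
  "rows": [
    [0, 0, -3.3, -0.00186, -0.0039, 0, 0.2],
    [0, 0, -3.3, -0.00186, -0.0039, 0, 0.2],
    [0, 0, -3.3, -0.00186, -0.0039, 0, 0.2],
    [0, 0, -3.3, -0.00186, -0.0039, 0, 0.2],
    [0, 0, -3.3, -0.00186, -0.0039, 0, 0.2],
    [0, 0, -3.3, -0.00186, -0.0039, 0, 0.2],
    [0, 0, -3.3, -0.00186, -0.0039, 0, 0.2],
    [0, 0, 0, 0, 0, 0, 0.2]
  ]
}}

```text
time: 15.55
tool_pos: [0.5257, 0.0207, 0.1127]
tcp_rot: [1.751, 2.608, 0.003]
wrist_force: [-3.4, 4.0, 9.9]
width: 0.308
grip_force: 40.3
```

```bash
python3 - <<'E'
from fit import *
s=status.read_state(); M=R.from_rotvec(s["tcp_rot"]).as_matrix(); o=np.array(s["tool_pos"]); C=np.array([.58,-.032])
d=o[:2]-C; print(o,np.hypot(*d),np.degrees(np.arctan2(d[1],d[0])),"yaw x",np.degrees(np.arctan2(M[1,0],M[0,0])),s["wrist_force"],s["torque"],s["width"],s["q"])
p=read_camera("wrist"); T=T_of(p)
a=np.radians(46.9-90+89.1); c=C+.075*np.array([np.cos(a),np.sin(a)]); e=edgefit(p,T,c,.033,.084,.006)
d=e[0][:2]-C; print(c,e,"flat ang",np.degrees(np.arctan2(d[1],d[0])))
E
```

```text
[0.52572841 0.02069994 0.11266835] 0.07564846394411293 135.84174138038978 yaw x 112.24069613142242 [-3.39317337  3.9974271   9.90971449] [0.58018244 0.6974544  0.13499501] 0.3084236970914263 [-8.74746469e-03  8.92680909e-02  2.04038014e+00  1.35103914e-03
  1.01032242e+00 -3.97637693e-01]
[0.63209938 0.02195049] (array([0.6314, 0.0221, 0.0323]), 89, np.float64(0.0003)) flat ang 46.466017474345605
```

>>> {"method": "drive_tool", "body": {
  "rows": [
    [0, 0, -3.3, -0.00186, -0.0039, 0, 0.2],
    [0, 0, -3.3, -0.00186, -0.0039, 0, 0.2],
    [0, 0, -3.3, -0.00186, -0.0039, 0, 0.2],
    [0, 0, -3.3, -0.00186, -0.0039, 0, 0.2],
    [0, 0, -3.3, -0.00186, -0.0039, 0, 0.2],
    [0, 0, -3.3, -0.00186, -0.0039, 0, 0.2],
    [0, 0, -3.3, -0.00186, -0.0039, 0, 0.2],
    [0, 0, -3.3, -0.00186, -0.0039, 0, 0.2]
  ]
}}

```text
time: 16.27
tool_pos: [0.5081, -0.0088, 0.1126]
tcp_rot: [1.108, 2.939, 0.002]
wrist_force: [-5.0, 2.3, 11.5]
width: 0.313
grip_force: 40.5
```

>>> {"method": "drive_tool", "body": {
  "rows": [
    [0, 0, -3.3, -0.00186, -0.0039, 0, 0.2],
    [0, 0, -3.3, -0.00186, -0.0039, 0, 0.2],
    [0, 0, -3.3, -0.00186, -0.0039, 0, 0.2],
    [0, 0, -3.3, -0.00186, -0.0039, 0, 0.2],
    [0, 0, -3.3, -0.00186, -0.0039, 0, 0.2],
    [0, 0, 0, 0, 0, 0, 0.2],
    [0, 0, 0, 0, 0, 0, 0.2],
    [0, 0, 0, 0, 0, 0, 0.2]
  ]
}}

```text
time: 16.93
tool_pos: [0.5046, -0.0304, 0.1126]
tcp_rot: [0.679, 3.067, 0.0]
wrist_force: [-4.9, 1.2, 11.8]
width: 0.313
grip_force: 40.6
```

```bash
python3 - <<'E'
from fit import *
s=status.read_state(); M=R.from_rotvec(s["tcp_rot"]).as_matrix(); o=np.array(s["tool_pos"]); C=np.array([.58,-.032])
ang=lambda d:np.degrees(np.arctan2(d[1],d[0])).round(2)
d=o[:2]-C; print(o,np.hypot(*d),ang(d),"yaw x",ang(M[:2,0]),s["wrist_force"],s["width"],s["q"])
p=read_camera("wrist"); T=T_of(p)
for k,a0,r,z in (("flat",90,.033,.084),("lid",180,.035,.104)):
    a=np.radians(a0); c=C+.075*np.array([np.cos(a),np.sin(a)]); print(k,e:=edgefit(p,T,c,r,z,.006),ang(e[0][:2]-C))
print("disc",edgefit(p,T,C,.12,.026))
g=cv2.cvtColor(p["color"],cv2.COLOR_RGB2GRAY)
# tongue: dark pixels of the expected strip, on z=.010 between r=.125 and r=.172, lateral +-30mm
for rad in np.arange(.128,.172,.006):
    y=np.arange(-.03,.0301,.0005); X=np.c_[np.full(len(y),C[0]-rad),C[1]+y,np.full(len(y),.01)]; uv=proj(p,T,X).astype(np.float32)
    ok=(uv.min(1)>=0)&(uv[:,0]<511)&(uv[:,1]<383)
    v=cv2.remap(g,uv[:,0].copy(),uv[:,1].copy(),cv2.INTER_LINEAR).ravel(); m=(v<58)&ok
    print(rad.round(3),ok.sum(),(y[m]+C[1])[[0,-1]].round(4) if m.any() else None,v[::10].tolist())
S={n:read_camera(n) for n in ("scene","side")}
for n,q in S.items():
    print(n,"stick top exp",proj(q,T_of(q),[.655,-.032,.146]).round(1),[(round(m["score"],2),m["bbox"]) for m in masks_of(q,"stick")])
E
```

```text
[ 0.50455209 -0.03041275  0.11260123] 0.07546460513176582 178.79 yaw x 155.03 [-4.92064519  1.24288002 11.79964678] 0.31316403245395075 [-1.09529826e-01  5.12847514e-02  2.08135383e+00  7.67015523e-05
  1.00840285e+00 -1.24457058e+00]
flat (array([0.5801, 0.0426, 0.032 ]), 93, np.float64(0.0003)) 89.92
lid (array([ 0.5024, -0.0302,  0.0323]), 117, np.float64(0.0013)) 178.67
disc (array([ 0.5773, -0.0319,  0.1179]), 62, np.float64(0.0007))
0.128 121 [-0.0455 -0.0175] [139, 138, 136, 114, 51, 47, 49, 47, 46, 78, 139, 141, 139]
0.134 121 [-0.0455 -0.0175] [137, 138, 136, 112, 50, 49, 51, 47, 46, 74, 138, 138, 139]
0.14 121 [-0.0455 -0.0175] [139, 140, 137, 118, 51, 48, 48, 47, 49, 69, 136, 133, 142]
0.146 121 [-0.0455 -0.0175] [141, 138, 139, 122, 51, 49, 48, 47, 50, 75, 136, 132, 136]
0.152 121 [-0.0455 -0.0175] [139, 140, 140, 116, 50, 48, 47, 50, 49, 64, 138, 140, 136]
0.158 121 [-0.0455 -0.0175] [140, 136, 136, 118, 53, 48, 47, 46, 49, 74, 138, 135, 138]
0.164 121 [-0.045  -0.0175] [138, 136, 160, 120, 51, 49, 50, 48, 50, 67, 139, 135, 132]
0.17 121 [-0.0455 -0.0175] [141, 138, 190, 124, 51, 51, 48, 48, 51, 65, 133, 134, 136]
scene stick top exp [[247.4 214.4]] [(0.66, [336.7, 201.5, 351.1, 229.2]), (0.58, [318.6, 162.9, 333.3, 189.3]), (0.51, [241.8, 217.0, 254.6, 233.1])]
side stick top exp [[228.8 173.2]] [(0.7, [225.3, 178.6, 234.1, 195.5]), (0.67, [159.6, 226.0, 180.7, 272.5]), (0.57, [213.5, 235.1, 230.7, 285.8])]
```

>>> {"method": "drive_tool", "body": {
  "rows": [
    [0, 0, -0.8, -0.0005, -0.001, 0, 0.2],
    [0, 0, 0, 0, 0, 0, 0.2],
    [0, 0, 0, 0, 0, 0, 0.2],
    [0, 0, 0, 0, 0, 0, 0.2]
  ]
}}

```text
time: 17.52
tool_pos: [0.5046, -0.0314, 0.1126]
tcp_rot: [0.657, 3.072, 0.0]
wrist_force: [-5.5, 2.2, 11.9]
width: 0.311
grip_force: 40.6
```

```bash
python3 - <<'E'
from fit import *
s=status.read_state(); C=np.array([.58,-.0317]); o=np.array(s["tool_pos"])
ang=lambda d:np.degrees(np.arctan2(d[1],d[0])).round(2)
p=read_camera("wrist"); T=T_of(p); print(o,ang(o[:2]-C),s["grip_force"],s["joint_vel"])
for k,a0,r,z in (("flat",90,.033,.084),("lid",180,.035,.104)):
    a=np.radians(a0); c=C+.075*np.array([np.cos(a),np.sin(a)]); print(k,e:=edgefit(p,T,c,r,z,.006),ang(e[0][:2]-C))
print(workorder.finish_job())
E
```

```text
[ 0.50455936 -0.03143368  0.11259294] 179.8 40.60163676738739 [-0.00077243  0.00189724 -0.0001839   0.00274513  0.00049721 -0.00071977]
flat (array([0.5791, 0.0426, 0.032 ]), 92, np.float64(0.0004)) 90.69
lid (array([ 0.5025, -0.0314,  0.0325]), 115, np.float64(0.0011)) 179.78
the job is handed in; nothing more can be done
None
```

I handed the job in at about 17.5 s: the stick stands upright on the cup floor, and the knobbed jar is at the front, measured within about 1° of the tongue line, with the gripper still holding the knob.

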